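Hold the spring probe on a draughts disc in the test station

TASK

Test the draughts disc: draw the spring-tipped probe out of its walnut stand, pass its rod down through the brass guide eye of the test station, and press the tip lightly on the red dot of the disc, the probe upright and the spring tip pushed in about half-way, never bottoming it hard. Finish while still holding the probe there, pressing steadily; do not put it down or let go. Leave the chessmen, mug, bell and disc stack alone, and the disc in its nest.

Things in the scene. Friction and masses are not known exactly. Their poses are not given: they have to be found in the camera images.
- probe_grip (a point): centre of the handle of the loose test probe (about 80 g), which starts upright in the stand, its weight on the flange. Pale boxwood handle, 18 x 18 mm square and 58 mm tall, black band near its top; x and y axes are square to the handle's faces, z points up along the probe. Below: a round brass flange 26 mm across, 4 mm thick, its underside 33 mm below this point; a steel rod 8 mm across; and the spring tip, whose end lies 118 mm below this point when not pressed
- tip (a point): end of the probe's copper spring tip (6 mm across, flat end), on the probe's axis; z axis points up along the probe
- plunger (a joint): how far the spring tip is pushed into the rod: 0 free, 0.014 m fully in (bottomed). Spring of 400 N/m without preload: half-way in, 7 mm, takes about 3 N
- stand_top (a point): centre of the hole in the top of the fixed walnut stand, a block 64 x 64 mm, 95 mm tall with two brass bands; the hole, 11 mm wide, goes right through, and the probe stands in it with the tip 10 mm above the table, so it must be lifted 85 mm to come free
- station: fixed test station: dark wood base 110 (x) x 100 (y) x 12 mm, origin at the centre of its underside, with a brass nest ring (48 mm across outside, 6 mm high) round the disc at its centre and a brass post, 70 mm tall, 45 mm from the centre towards +x, whose arm carries the guide eye. Nothing on it is higher than 72 mm above the table
- eye (a point): centre of the lower mouth of the brass guide eye, 58 mm above the table, right over the centre of the nest. The eye is a vertical ring 14 mm tall: hole 15 mm across in its lower 4 mm, flaring to 23 mm across at its top, 72 mm above the table; z axis up
- spot (a point): centre of the red dot (12 mm across) on the top of the maple draughts disc under test, 22 mm above the table; z axis up
- disc: the loose maple draughts disc under test, 36 mm across and 10 mm thick, lying in the nest with 1.5 mm of play all round; origin at the centre of its underside
- king_a: boxwood king, 97 mm tall, 38 mm across at the base, bystander; origin under its centre
- king_b: the other boxwood king, alike, bystander; origin under its centre
- rook_a: ebonised rook, 52 mm tall, 32 mm across, bystander; origin under its centre
- rook_b: the other ebonised rook, alike, bystander; origin under its centre
- mug: cream porcelain mug, 80 mm across, 90 mm tall, handle at its +y, bystander; origin under its centre
- bell: chrome desk bell, 84 mm across, 57 mm tall, bystander; origin under its centre
- stack: stack of four maple draughts discs, 36 mm across, 40 mm tall, bystander; origin under its centre
There are look-alikes about, which are no part of the job. What is shaped like the part that bears probe_grip but green is not meant.

How it is judged:
By the outcome, as a careful person would: the job done as asked, in the order asked, and still so for the second after the job is handed in, while the arm keeps its last pose, push and grip.
It also fails if it takes over 45 s, if anything falls off the work surface, if the arm or the gripper's body presses on something with over 40 N, if the wrist force passes 120 N, or if a joint passes its speed limit or range.

ROBOT

A 7-joint arm with a two-finger parallel gripper is mounted at the origin on the work surface. World frame = base frame: x ahead of the robot, y to its left, z up, the work surface at z = 0. Lengths are in m, angles in rad, forces in N, time in s.
With the tool pointing down it reaches from about 0.35 to 0.9 m from the base axis. Payload 7.2 kg.
Tool frame: the origin (TCP) lies between the finger pads; the fingertips stand 17 mm ahead of it and the grasp point (between the pads) lies 2 mm behind it (ctrl.tip_extent is the distance from the TCP to the fingertips, in m); x points along the fingers, z is the direction in which the jaws open and shut, and the axes are right-handed (so a half turn about x gives the same grasp; the last joint's range is limited). The gripper opens to 88 mm and grips with 3 to 60 N. Pads are 20 mm wide; open, the fingers measure 115 mm over their backs; the gripper's body (75 mm by 178 mm) begins 61 mm behind the grasp point.
Start: joints at [-1.389, 0.411, -0.013, 1.596, 0.006, 1.134, -0.082], TCP at [0.155, 0.606, 0.24] pointing down, gripper open.
Joint ranges: [-2.95, 2.95], [-0.29, 1.99], [-1.47, 1.44], [0.14, 2.54], [-1.03, 4.17], [0.13, 1.85], [-2.86, 2.86]. Speed limits (rad/s): [2.39, 2.39, 3.01, 3.01, 3.14, 3.14, 3.14].

INTERFACE

Orientations are given as a unit quaternion [x, y, z, w].
In Python, from workcell import ctrl gives the robot as it stands. Calls block until the motion is done:
- ctrl.move_to(position, orientation): joint-space move of the TCP to a pose.
- ctrl.movel(position, ori=None, velocity=0.15, contact_N=None): straight line of the TCP; ori=None keeps the orientation; velocity is the mean speed in m/s. With contact_N (N) it stops when the force on the tool has changed by that much, and returns True; else False.
- ctrl.move_joints(angles): joint-space move.
- ctrl.grip(opening, newtons=None): finger opening in m; newtons is the grip in N (None keeps the last); returns when the fingers have stopped.
- ctrl.hold(seconds).
- ctrl.solve_ik(position, orientation): joint angles nearest the present ones, or None.
- ctrl.read_state(): the state.
- ctrl.snapshot(name): name is "scene" or "top"; returns (picture, depth): 420x560x3 uint8, red, green, blue; 420x560 float32, m along the optical axis (not along the pixel's ray), 0 where there is no reading.
- ctrl.calibration(name): a dict with "intrinsics" (3x3 intrinsics, pixels), "R" (3x3) and "t" (3): a world point X has camera coordinates R X + t. Camera axes: x right, y down, z forward; pixel columns grow to the right and rows downward; lengths in m; the calibration is good to about 2 mm. A picture is of the moment at which its call begins. calibration takes no time and is no camera call.
A pose or a line that the arm cannot do raises ctrl.IKError and nothing moves.
- ctrl.job_done(): hands the job in, once; it reports no verdict.
The state is a dict: "time": time; "joint_positions": joint angles; "dq": joint speeds; "effort": joint torques, N m; "tool_pos": TCP position; "eef_rot": TCP orientation; "contact_force": force on the tool from outside, world axes, zero at the start; "moment": the same for the moment, N m; "gripper_width": finger opening in m.
Only numpy, scipy, OpenCV 4.12 (cv2) and the standard library are available. Lean on these libraries where they do the work, as an engineer would, in place of code of your own. Each camera call takes 0.05 s, during which the arm holds its last target.

## Working session

There is one attempt and no reset: what is moved stays moved. The work goes in short steps, each a Python script; the robot and the scene stay as the last script left them, time stands still between calls to the robot, and variables do not carry over. Pictures are saved under pics/ and viewed, and the job is handed in when it is done.

```bash
ls; mkdir -p pics
python3 - <<'E'
from workcell import ctrl
import cv2,numpy as np
for n in ("scene","top"):
    p,d=ctrl.snapshot(n); cv2.imwrite(f"pics/{n}0.png",p[:,:,::-1]); np.savez(f"{n}0.npz",p=p,d=d)
    c=ctrl.calibration(n); print(n,c["intrinsics"],c["R"],c["t"], -np.array(c["R"]).T@c["t"])
s=ctrl.read_state(); print(s)
E
```

```text
pics
scene [[466.81287778   0.         277.26700027]
 [  0.         466.81287778 205.10631077]
 [  0.           0.           1.        ]] [[-0.78191462  0.62309099 -0.01916135]
 [ 0.47460081  0.57508292 -0.66635854]
 [-0.40418263 -0.53012947 -0.74538523]] [ 0.46274538 -0.20484041  1.43073658] [1.03732368 0.58794337 0.93881958]
top [[518.33264224   0.         289.44729028]
 [  0.         518.33264224 212.74956008]
 [  0.           0.           1.        ]] [[ 0.0020377  -0.99990199  0.01385116]
 [-0.9962131  -0.00323376 -0.08688504]
 [ 0.08692131 -0.01362166 -0.99612205]] [-0.00647035  0.58042782  1.6766886 ] [0.432503   0.01824653 1.72070659]
{'time': 0.1, 'joint_positions': array([-1.38919975,  0.4118034 , -0.01269514,  1.59690459,  0.00558208,
        1.13431347, -0.08219701]), 'dq': array([ 0.00047799, -0.00081104, -0.00063725, -0.00219587, -0.00151842,
        0.00070521,  0.00032225]), 'effort': array([ 2.26524469e-03, -5.89096212e+01,  6.43698648e-01, -2.91704196e+01,
       -5.37904096e-02,  1.46195095e-02,  3.68369365e-05]), 'tool_pos': array([0.15444166, 0.60519606, 0.23892636]), 'eef_rot': array([-0.43414562,  0.55876014,  0.43349285,  0.55802208]), 'contact_force': array([-0.18193457,  0.27369481, -0.25714957]), 'moment': array([-0.00224607,  0.04163784, -0.02703175]), 'gripper_width': 0.08819902506858984}
```

View pics/scene0.png

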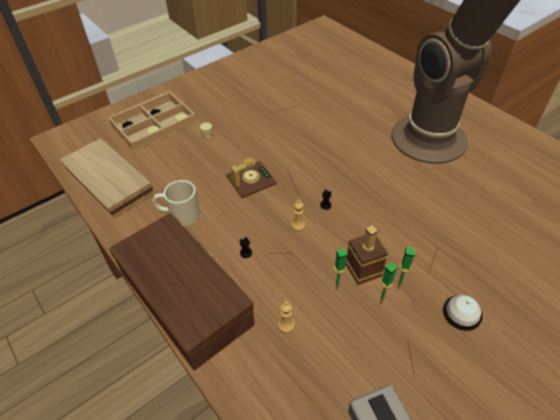

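View pics/top0.png

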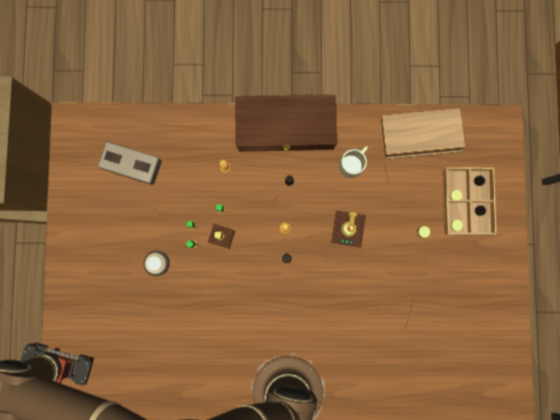

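The top view shows the stand with the probe at about (221,236), three green look-alikes at (219,208), (190,224) and (190,244), and the station at (349,229). I'll zoom in on both.

Run:
```python
import cv2,numpy as np
t=cv2.imread("pics/top0.png"); s=cv2.imread("pics/scene0.png")
f=lambda im,x0,x1,y0,y1,w:cv2.resize(im[y0:y1,x0:x1],(w,int(w*(y1-y0)/(x1-x0))),interpolation=cv2.INTER_CUBIC)
a=f(t,170,250,195,255,400);b=f(t,320,380,200,260,400)[:300]
b=f(t,310,390,200,260,400)
c=f(s,325,425,215,305,400)[:300];c=f(s,320,424,220,298,400);d=f(s,215,295,145,205,400)
cv2.imwrite("pics/zoom0.png",np.vstack([np.hstack([a,b]),np.hstack([c,d])]))
```

```text
(no output)
```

View pics/zoom0.png

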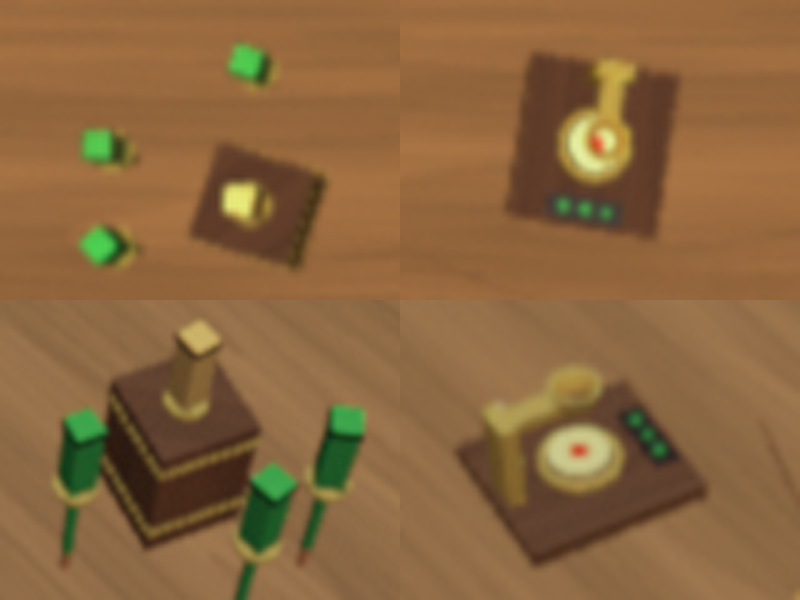

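```bash
cat > h.py <<'E'
import numpy as np,cv2
from workcell import ctrl
C={n:{k:np.array(v,float) for k,v in ctrl.calibration(n).items() if k in("intrinsics","R","t")} for n in("scene","top")}
def ray(n,uv):
    c=C[n]; d=np.linalg.inv(c["intrinsics"])@np.array([uv[0],uv[1],1.]); return -c["R"].T@c["t"], c["R"].T@d
def onz(n,uv,z):
    o,d=ray(n,uv); return o+d*(z-o[2])/d[2]
def tri(a,b):
    (o1,d1),(o2,d2)=ray("scene",a),ray("top",b); d1/=np.linalg.norm(d1);d2/=np.linalg.norm(d2)
    s=np.linalg.lstsq(np.stack([d1,-d2],1),o2-o1,rcond=None)[0]
    p,q=o1+s[0]*d1,o2+s[1]*d2; return (p+q)/2,np.linalg.norm(p-q)
def proj(n,X):
    c=C[n]; x=c["intrinsics"]@(c["R"]@np.array(X)+c["t"]); return x[:2]/x[2]
def zoom(im,x0,y0,x1,y1,k):
    return cv2.resize(im[y0:y1,x0:x1],None,fx=k,fy=k,interpolation=cv2.INTER_CUBIC)
E
python3 - <<'E'
from h import *
t=np.load("top0.npz");s=np.load("scene0.npz")
hs=cv2.cvtColor(t["p"],cv2.COLOR_RGB2HSV)
print(hs[229:244,211:230,2]); print(hs[229:244,211:230,1])
print((t["d"][229:244,211:230]*1000).astype(int))
hs=cv2.cvtColor(s["p"],cv2.COLOR_RGB2HSV)
print(hs[222:254,361:382,2])
E
```

```text
[[142 111  98  95  94  92  92  92  93  93  93  92  94  94  95  95  95  96
  100]
 [129 104  95  92  94  96  94  95 101 102  98  95  95  95  95  93  93  94
   97]
 [117  97  94  99 119 133 130 133 146 142 118 103  97  95  93  93  95  97
   99]
 [109  93  95 123 174 200 201 202 205 189 137 112 101  94  93  96  97  99
  100]
 [101  93  98 141 208 226 227 227 226 207 136 105 109 101  97  98 100 100
  100]
 [ 96  93  98 145 218 230 231 231 228 205 128 106 132 117 103 101 100 100
   99]
 [ 94  93  98 146 219 231 232 232 225 189 118 116 153 129 105 100  99  98
   97]
 [ 92  93 101 148 211 226 228 230 221 172 112 124 158 132 105  99  99  97
   95]
 [ 92  94  99 127 174 199 213 221 209 155 110 124 146 122 101  98  97  96
   92]
 [ 93  94  95 104 125 146 168 184 175 144 120 123 127 109  98  98  97  96
   93]
 [ 95  95  95  95  98 107 125 144 152 145 129 114 107 101  97  97  97  94
   92]
 [ 95  95  93  93  94  98 105 116 126 125 115 104  99  97  97  97  96  91
   83]
 [ 95  93  93  94  97 100 100 103 104 104 101  98  97  97  96  95  93  90
   83]
 [100  95  95  98 100 100 100  99  98  98  97  
[... 4981 characters left out ...]
7 159 133 111 105 117 129 133 137 145 142 118  99  96  96  97
   99  99  99]
 [ 96 111 140 157 151 130 116 123 134 146 156 162 154 119  95  93  94  94
   94  96  96]
 [ 93  98 116 143 156 148 136 136 145 161 168 164 147 111  95  94  93  94
   94  93  92]
 [ 92  93  99 119 140 148 146 147 150 161 160 145 122 100  95  95  95  95
   95  94  94]
 [ 91  92  93 100 112 123 132 139 141 142 134 116 100  94  95  95  96  96
   95  96  95]
 [ 91  93  92  93  95 100 107 115 115 112 107  96  92  92  93  95  94  95
   94  96  95]
 [ 92  93  93  93  93  92  94  95  97  95  93  92  91  92  93  92  93  93
   93  93  93]
 [ 91  93  91  92  91  92  91  92  92  92  92  93  92  93  92  92  92  92
   92  93  92]]
```

```bash
cat > meas.py <<'E'
from h import *
def blob(im,n,box,fn,k=8):
    x0,y0,x1,y1=box; z=zoom(im,x0,y0,x1,y1,k); m=fn(z).astype(np.uint8)
    cs,_=cv2.findContours(m,cv2.RETR_EXTERNAL,cv2.CHAIN_APPROX_NONE)
    c=max(cs,key=cv2.contourArea); f=lambda p:(np.asarray(p,float)+.5)/k-.5+[x0,y0]
    M=cv2.moments(c); cen=f([M["m10"]/M["m00"],M["m01"]/M["m00"]])
    box=f(cv2.boxPoints(cv2.minAreaRect(c)))
    return cen,box,cv2.contourArea(c)/k/k,f(c[:,0])
V=lambda z:cv2.cvtColor(z,cv2.COLOR_RGB2HSV)[:,:,2]
def red(z):
    z=z.astype(int); return (z[:,:,0]-z[:,:,1])>95
E
python3 - <<'E'
from meas import *
t=np.load("top0.npz")["p"];s=np.load("scene0.npz")["p"]
ct,bt,a,kt=blob(t,"top",(208,226,226,246),lambda z:V(z)>165)
cs,bs,a2,ks=blob(s,"scene",(358,218,386,238),lambda z:V(z)>174)
print("handle",ct,a,cs,a2,tri(cs,ct))
print(onz("top",ct,.157),onz("scene",cs,.157))
for n,k in(("top",kt),("scene",ks)):
    P=np.array([onz(n,p,.157)[:2] for p in k]); r=cv2.minAreaRect((P*1000).astype(np.float32)); print(n,r)
for n,im,bx in(("top",t,(335,215,365,240)),("scene",s,(238,165,264,188))):
    z=im[bx[1]:bx[3],bx[0]:bx[2]].astype(int); d=z[:,:,0]-z[:,:,1]; print(n,np.sort(d.ravel())[-12:], np.median(d))
    c,b,a,k=blob(im,n,bx,red); print("dot",n,c,a,onz(n,c,.022))
    P=np.array([onz(n,p,.022)[:2] for p in k]); print(np.ptp(P,axis=0))
E
```

```text
handle [217.43908602 234.63171147] 36.328125 [371.47600714 228.93188539] 46.671875 (array([0.50173332, 0.21383591, 0.15823372]), np.float64(0.0009746716410391096))
[0.50209636 0.21361102 0.157     ] [0.50055399 0.21360427 0.157     ]
top ((501.3249206542969, 213.60704040527344), (21.460769653320312, 18.79221534729004), 0.7771320343017578)
scene ((500.57550048828125, 213.4441680908203), (17.86660385131836, 16.863876342773438), 83.61743927001953)
top [ 53  53  53  63  69  70  76  77  82  94 118 127] 34.0
dot top [348.90148305 228.29872881] 2.765625 [ 0.53006734 -0.20051044  0.022     ]
[0.00740266 0.00535323]
scene [ 33  33  41  46  48  54  64  71  89 101 103 114] 28.0
dot scene [250.27833653 174.63034802] 2.0390625 [ 0.52713966 -0.20187162  0.022     ]
[0.00512387 0.00586378]
```

Run:
```python
from h import *
t=np.load("top0.npz")["p"];s=np.load("scene0.npz")["p"]
a=zoom(t,325,202,375,252,12);cv2.imwrite("pics/st_t.png",a[:,:,::-1])
a=zoom(s,222,152,282,200,12);cv2.imwrite("pics/st_s.png",a[:,:,::-1])
```

```text
(no output)
```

View pics/st_t.png

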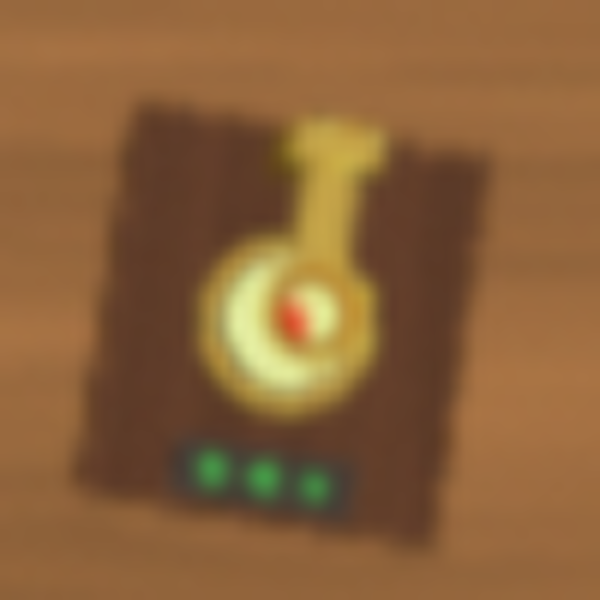

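View pics/st_s.png

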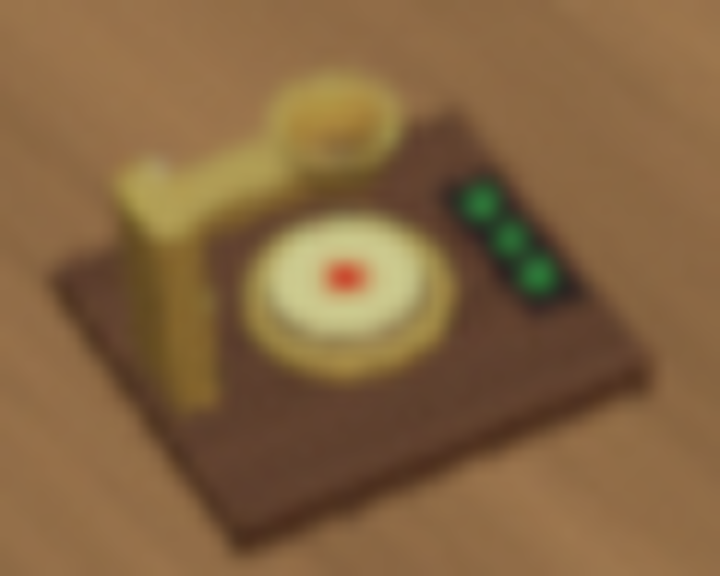

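The station zooms show the whole red dot in the scene view and part of it through the eye in the top view. I'll fit the base outline, nest ring and eye with masks.

Run:
```python
from meas import *
t=np.load("top0.npz")["p"];s=np.load("scene0.npz")["p"]
P=lambda n,pts,z:np.array([onz(n,p,z)[:2] for p in pts])
# base outline: dark brown
def cen4(n,im,bx,z,thr):
    c,b,a,k=blob(im,n,bx,lambda q:cv2.morphologyEx((V(q)<thr).astype(np.uint8),cv2.MORPH_CLOSE,np.ones((9,9))))
    r=cv2.minAreaRect((P(n,k,z)*1000).astype(np.float32)); print(n,"base",r,a)
cen4("top",t,(326,204,372,252),.012,118)
g=zoom(s,222,152,282,200,12); print(np.percentile(V(g),[2,10,30,50,70]))
# hand corners
T=(np.array([(140,103),(490,155),(432,548),(75,485)])+.5)/12-.5+[325,202]
S=(np.array([(455,105),(652,365),(240,530),(55,280)])+.5)/12-.5+[222,152]
for n,q in(("top",T),("scene",S)):
    w=P(n,q,.012); print(n,w.round(4).tolist(),w.mean(0), [round(np.linalg.norm(w[i]-w[i-1]),4) for i in range(4)])
# brass in top: sat/bright
z=t[210:240,338:360].astype(int)
# maple disc top in scene
def maple(q):
    h=cv2.cvtColor(q,cv2.COLOR_RGB2HSV); return (h[:,:,2]>178)&(h[:,:,1]<130)
h=cv2.cvtColor(s[160:190,236:264],cv2.COLOR_RGB2HSV); print(h[8:22,:,2]);print(h[8:22,:,1])
```

```text
top base ((529.1807250976562, -198.47650146484375), (100.93400573730469, 109.5943832397461), 81.13836669921875) 711.6484375
[ 77.  94. 126. 141. 147.]
top [[0.5908, -0.1601], [0.5767, -0.2569], [0.4683, -0.2397], [0.4854, -0.1416]] [ 0.53032494 -0.19959263] [np.float64(0.1071), np.float64(0.0978), np.float64(0.1097), np.float64(0.0996)]
scene [[0.4656, -0.2414], [0.4838, -0.1414], [0.5883, -0.1598], [0.575, -0.2535]] [ 0.52817227 -0.19903528] [np.float64(0.1101), np.float64(0.1017), np.float64(0.1061), np.float64(0.0946)]
[[178 177 175 172 165 158 149 144 135 127 120 112 104 102 103 104 104  99
   97  98  97  93  78  54  62  96 106  75]
 [177 174 168 156 145 136 130 123 116 111 107 105 107 112 116 117 119 113
  105  99  96  96  85  62  62  96 106  72]
 [175 167 152 136 126 120 115 106 102 107 118 134 146 157 162 164 163 155
  139 120 107  99  91  77  56  60  66  64]
 [161 152 136 117 108 105 100 100 112 136 159 175 185 192 195 196 195 190
  179 161 140 117  99  87  72  55  46  76]
 [140 137 125 105  98  98  99 112 141 172 191 199 201 203 203 203 203 202
  199 189 172 147 120  96  86 
[... 2005 characters left out ...]
169 166 161 147 134 133 138 132 103  81  78  78  88 110 124 119 101  83
   78  79  88 116 138 145 138 130 130 127]
 [168 168 162 147 136 135 141 136 113  88  80  78  79  83  84  83  80  80
   80  86 101 127 140 146 138 130 133 129]
 [170 168 163 157 134 138 145 142 130 106  91  85  82  79  80  79  80  84
   90 100 121 137 142 145 134 132 133 130]
 [170 166 165 162 140 132 142 145 139 128 113 100  93  90  90  91  92  99
  110 123 135 142 146 141 136 128 133 130]
 [167 167 169 161 141 130 135 146 143 140 132 125 119 117 116 115 117 122
  131 137 143 148 149 133 126 129 128 129]
 [169 167 165 162 140 127 132 135 146 150 143 140 138 139 136 139 138 139
  143 148 154 146 137 133 130 129 125 128]]
```

Run:
```python
from meas import *
t=np.load("top0.npz")["p"];s=np.load("scene0.npz")["p"]
et=(np.array([322,308])+.5)/12-.5+[325,202]; es=(np.array([334,120])+.5)/12-.5+[222,152]
print("eye",onz("top",et,.072),onz("scene",es,.072),tri(es,et))
for n in("top","scene"):
  for x,y in((.5293,-.199),):
    print(n,[ ((proj(n,(x,y,z))-([325,202] if n=="top" else [222,152])+.5)*12).round(1) for z in(.012,.018,.022,.058,.072)])
# overlay circles at eye top z=.072 (r=11.5) from centre guess, & nest r=24 z=.018, disc r18 z .022
for n,im,o,sz in(("top",t,(325,202),50),("scene",s,(222,152),60)):
  z=zoom(im,o[0],o[1],o[0]+sz,o[1]+48,12)[:,:,::-1].copy()
  for r,h,c in((.0115,.072,(255,0,0)),(.024,.018,(255,255,0)),(.018,.022,(255,0,255)),(.006,.022,(0,255,255))):
    x0=.530 if n=="top" else .5285
    p=np.array([(proj(n,(x0+r*np.cos(a),-.199+r*np.sin(a),h))-o+.5)*12 for a in np.linspace(0,6.3,60)])
    cv2.polylines(z,[p.astype(np.int32)],True,c,1)
  cv2.imwrite(f"pics/ov_{n}.png",z)
```

```text
eye [ 0.5307013  -0.20200477  0.072     ] [ 0.52673473 -0.20131905  0.072     ] (array([ 0.52923943, -0.20057722,  0.07424509]), np.float64(0.0034547643332221174))
top [array([282.7, 326.4]), array([285.5, 325.2]), array([287.3, 324.4]), array([304.4, 316.8]), array([311.3, 313.7])]
scene [array([347.8, 318.8]), array([346.2, 300.6]), array([345.2, 288.4]), array([335.4, 175.9]), array([331.4, 130.8])]
```

View pics/ov_top.png

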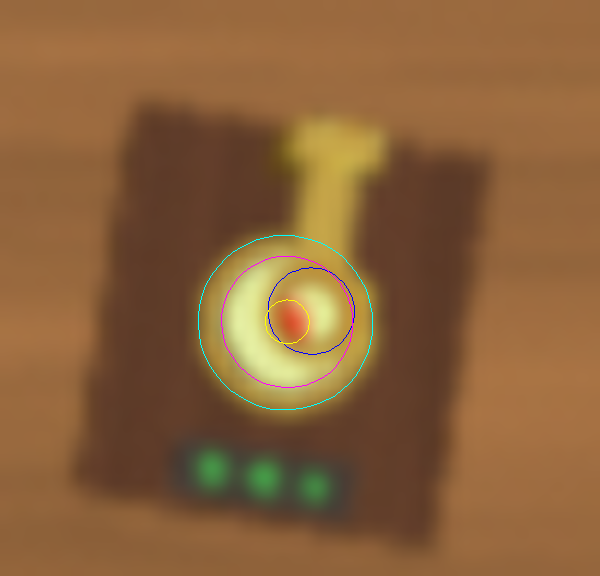

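View pics/ov_scene.png

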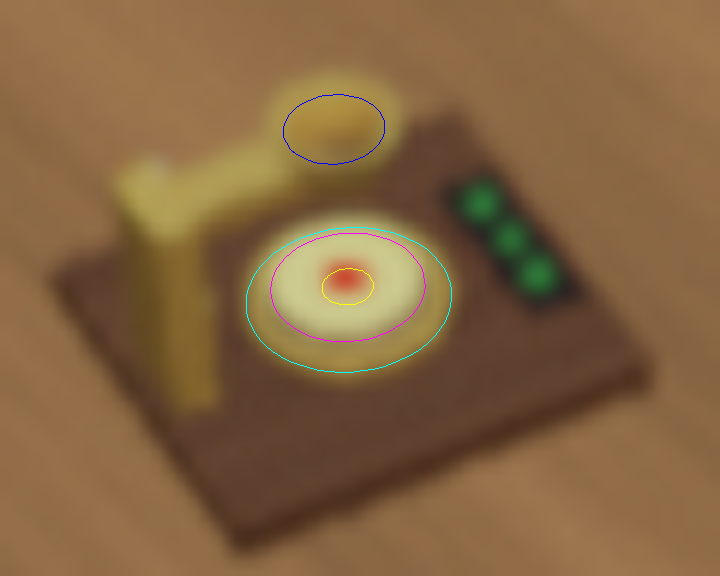

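```bash
cat >> h.py <<'E'
from scipy.spatial.transform import Rotation as Ro
def ori(a):
    x=np.array([0,0,-1.]);z=np.array([np.cos(a),np.sin(a),0]);return Ro.from_matrix(np.stack([x,np.cross(z,x),z],1)).as_quat()
def snap(tag):
    for n in("scene","top"):
        p,d=ctrl.snapshot(n);cv2.imwrite(f"pics/{n}{tag}.png",p[:,:,::-1]);np.savez(f"{n}{tag}.npz",p=p,d=d)
E
python3 - <<'E'
from h import *
print(Ro.from_quat(ctrl.read_state()["eef_rot"]).as_matrix().round(2))
for d in(-94,-4,86,176):
    o=ori(np.radians(d)); r=[ctrl.solve_ik(p,o) for p in((.5013,.2136,.26),(.5013,.2136,.126),(.5283,-.2005,.26),(.5283,-.2005,.131))]
    print(d,[None if q is None else np.round(q,2).tolist() for q in r])
E
```

```text
[[-0.   -0.97  0.25]
 [-0.    0.25  0.97]
 [-1.   -0.   -0.  ]]
-94 [[-1.05, 0.29, 0.71, 1.8, -0.21, 1.12, -1.92], [-1.01, 0.47, 0.68, 1.94, -0.39, 0.86, -1.76], [-0.45, 0.41, 0.98, 1.76, -0.37, 1.17, -1.0], [-0.33, 0.55, 0.84, 1.9, -0.51, 0.92, -0.89]]
-4 [[-0.93, 0.27, 0.54, 1.79, -0.16, 1.12, -0.4], [-0.89, 0.44, 0.51, 1.94, -0.28, 0.84, -0.29], [-0.45, 0.41, 1.0, 1.76, -0.38, 1.17, 0.58], [-0.38, 0.58, 0.93, 1.9, -0.57, 0.95, 0.75]]
86 [[-0.7, 0.26, 0.26, 1.78, -0.07, 1.11, 1.08], [-0.67, 0.41, 0.23, 1.92, -0.12, 0.82, 1.13], [-0.48, 0.43, 1.04, 1.76, -0.4, 1.18, 2.18], [-0.31, 0.54, 0.8, 1.9, -0.48, 0.91, 2.23]]
176 [[-0.49, 0.26, 0.0, 1.77, -0.0, 1.12, 2.58], [-0.4, 0.41, -0.11, 1.9, 0.06, 0.83, 2.53], [-0.58, 0.55, 1.27, 1.77, -0.56, 1.24, -2.38], [-0.53, 0.79, 1.25, 1.91, -0.85, 1.11, -2.14]]
```

```bash
python3 - <<'E'
from h import *
o=ori(np.radians(-4))
ctrl.grip(.05,30)
ctrl.move_to([.5013,.2136,.26],o)
s=ctrl.read_state();print(s["time"],s["tool_pos"],s["gripper_width"])
snap("1")
E
python3 -c "
import cv2,numpy as np
a=cv2.imread('pics/scene1.png')[150:360,250:530];b=cv2.imread('pics/top1.png')[150:290,140:326]
cv2.imwrite('pics/v1.png',np.hstack([cv2.resize(a,(400,300)),cv2.resize(b,(400,300))]))"
```

```text
2.75 [0.50074042 0.21520305 0.25975898] 0.050093151953553405
```

View pics/v1.png

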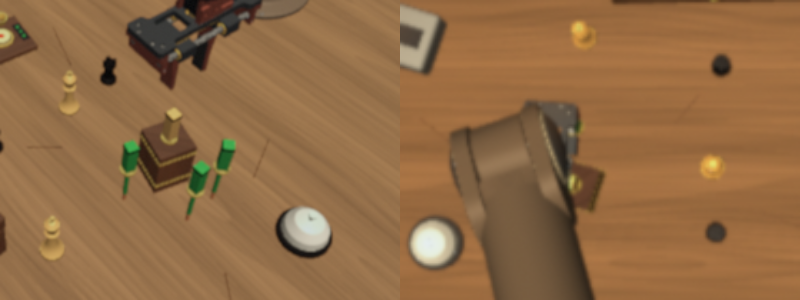

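Run:
```python
from h import *
for i in range(1):
    s=ctrl.read_state();print(s["time"],s["tool_pos"],s["dq"].round(4),proj("scene",s["tool_pos"]),proj("scene",s["tool_pos"]-[0,0,.017]))
o=ori(np.radians(-4))
print(ctrl.movel([.5013,.2136,.19],o,.1,contact_N=6))
ctrl.hold(.3)
s=ctrl.read_state();print(s["time"],s["tool_pos"],s["contact_force"],Ro.from_quat(s["eef_rot"]).as_matrix().round(3))
snap("2")
z=zoom(cv2.imread("pics/scene2.png"),310,170,430,290,5)
for a in(-.0,):
    for X in (s["tool_pos"],s["tool_pos"]-[0,0,.017]): cv2.circle(z,tuple(int(v) for v in ((proj("scene",X)-[310,170]+.5)*5)),3,(255,0,255),-1)
cv2.imwrite("pics/v2.png",z)
```

```text
2.85 [0.50085356 0.21489217 0.25977778] [ 0.0023 -0.0029  0.0071  0.0019  0.0007 -0.0002 -0.0009] [378.6863929  196.66017093] [377.47248714 202.44014765]
False
4.0 [0.50146424 0.21372364 0.19042451] [ 0.26066043 -0.82378821 -0.3833008 ] [[ 0.001  0.07   0.998]
 [ 0.001  0.998 -0.07 ]
 [-1.     0.001  0.001]]
```

View pics/v2.png

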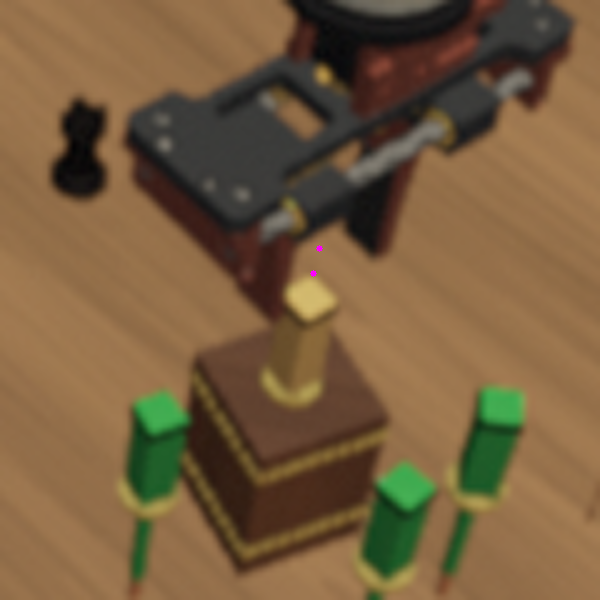

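The TCP axis, marked at (313,273), lines up with the handle top at (311,297), so I'll descend and grasp.

Run:
```python
from h import *
o=ori(np.radians(-4))
print(ctrl.movel([.5013,.2136,.126],o,.1,contact_N=8))
ctrl.hold(.2)
s=ctrl.read_state();print(s["time"],s["tool_pos"],s["contact_force"])
ctrl.grip(0.0,40); ctrl.hold(.3)
s=ctrl.read_state();print(s["time"],s["tool_pos"],s["contact_force"],s["moment"],s["gripper_width"])
```

```text
False
5.0917 [0.50166683 0.2138027  0.12665659] [0.8730194  0.05615832 0.60806202]
5.9917 [0.50124356 0.21355551 0.12598311] [-0.23365633 -0.51857214 -0.10163058] [-0.08525445  0.27279763  0.04149742] 0.017886499648163655
```

Run:
```python
from h import *
o=ori(np.radians(-4))
print(ctrl.movel([.5013,.2136,.260],o,.08,contact_N=10)); ctrl.hold(.2)
s=ctrl.read_state();print(s["time"],s["tool_pos"],s["contact_force"],s["gripper_width"])
snap("3")
z=zoom(cv2.imread("pics/scene3.png"),310,150,430,270,5)
cv2.imwrite("pics/v3.png",z)
```

```text
False
8.0167 [0.50123445 0.21352864 0.25978302] [-1.2845785   0.46021291 -0.72816305] 0.017744173317796205
```

View pics/v3.png

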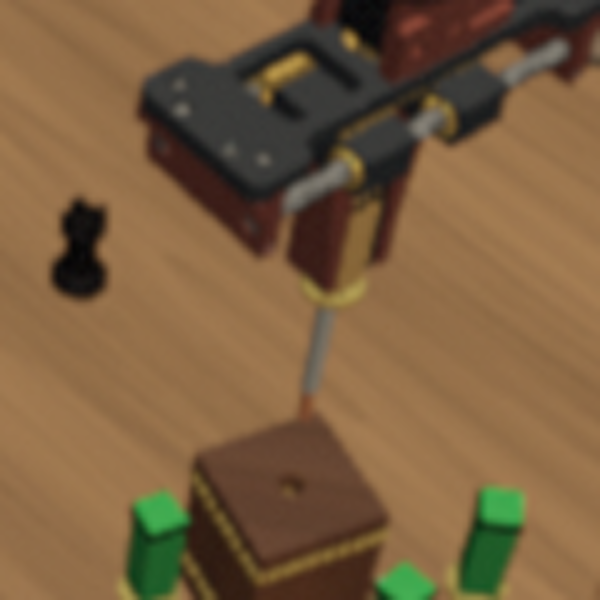

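Run:
```python
from h import *
s=ctrl.read_state();p=s["tool_pos"];print(proj("scene",p+[0,0,.002-.118]),"flange",proj("scene",p+[0,0,.002-.033]))
o=ori(np.radians(-4))
ctrl.movel([.5283,-.2005,.260],o,.2); 
ctrl.movel([.5283,-.2005,.210],o,.1); ctrl.hold(.3)
s=ctrl.read_state();p=s["tool_pos"];print(s["time"],p,s["contact_force"],Ro.from_quat(s["eef_rot"]).as_matrix().round(4).tolist())
snap("4")
T=proj("scene",p+[0,0,.002-.118]);print(T)
z=zoom(cv2.imread("pics/scene4.png"),210,110,290,200,7)
cv2.circle(z,tuple(int(v) for v in ((T-[210,110]+.5)*7)),2,(255,0,255),-1)
z2=zoom(cv2.imread("pics/top4.png"),325,202,375,252,4)
z[-200:,:200]=z2
cv2.imwrite("pics/v4.png",z)
```

```text
[370.43566721 232.90096185] flange [375.88153271 206.76634698]
11.2917 [ 0.52853368 -0.20059379  0.21048085] [ 0.05042577 -0.26415843 -0.77151587] [[0.0009, 0.0698, 0.9976], [-0.0001, 0.9976, -0.0698], [-1.0, -0.0, 0.0009]]
[248.46109339 155.81300405]
```

View pics/v4.png

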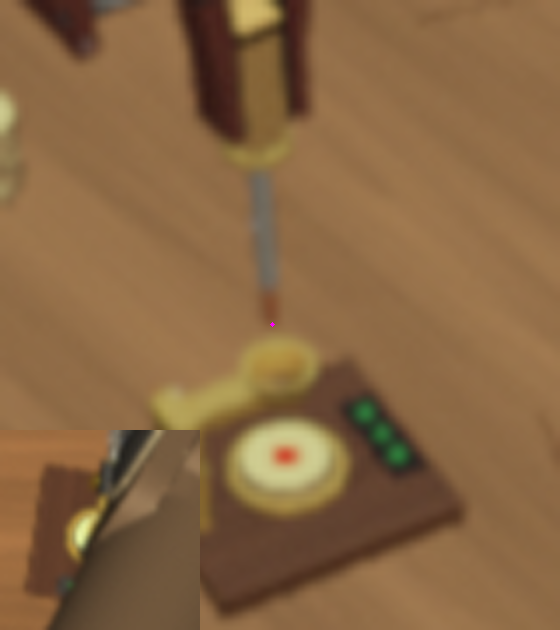

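Run:
```python
from meas import *
s=np.load("scene0.npz")["p"].astype(np.uint8)
def S(z): return cv2.cvtColor(z,cv2.COLOR_RGB2HSV)
# disc top: low saturation bright; dot included by contour fill
c,b,a,k=blob(s,"scene",(236,165,264,188),lambda z:(S(z)[:,:,2]>172)&(S(z)[:,:,1]<115))
P=np.array([onz("scene",p,.022)[:2] for p in k])*1000
print("disc",cv2.minEnclosingCircle(P.astype(np.float32)),cv2.fitEllipse(P.astype(np.float32)))
c,b,a,k=blob(s,"scene",(240,168,262,182),lambda z:(S(z)[:,:,1]>115)&(S(z)[:,:,0]<16)|(S(z)[:,:,0]>170))
P=np.array([onz("scene",p,.022)[:2] for p in k])*1000
print("dot",c,onz("scene",c,.022),cv2.fitEllipse(P.astype(np.float32)))
# eye hole / outer
h=S(s[154:172,240:260]);print(h[:,:,2]);print(h[:,:,0])
# dark copper tip in pic 4
s4=np.load("scene4.npz")["p"];print(s4[146:162,242:254,0].astype(int)-s4[146:162,242:254,1])
```

```text
disc ((527.3167724609375, -201.5631561279297), 19.012813568115234) ((527.1829833984375, -201.70712280273438), (36.1290168762207, 36.537696838378906), 10.884418487548828)
dot [250.82787265 173.88406667] [ 0.52417922 -0.20329212  0.022     ] ((529.5894165039062, -197.17576599121094), (61.732200622558594, 66.79169464111328), 144.96969604492188)
[[148 147 147 146 146 145 144 144 144 143 142 142 142 143 143 143 144 144
  143 142]
 [149 149 148 148 147 146 145 145 145 144 144 143 143 142 142 143 145 145
  145 144]
 [150 149 149 148 147 148 147 146 144 144 145 145 144 142 141 142 143 144
  144 145]
 [152 151 149 149 149 148 149 149 149 151 150 150 147 144 142 141 141 141
  143 144]
 [153 152 150 150 150 152 155 157 161 163 162 160 156 152 146 141 140 140
  141 143]
 [154 153 152 151 153 159 166 169 173 173 173 172 168 163 154 147 143 141
  139 139]
 [154 154 153 154 159 168 173 174 175 175 174 173 170 167 164 152 145 142
  136 131]
 [153 154 155 157 164 171 173 173 173 174 172 169 164 163 163 150 136 131
  122 114]
 [154 155 155 158 165 170 168 168 168 166 163 158 154 155 157 135 113 109
  
[... 1834 characters left out ...]
5 12 11 11]
 [16 14 13 13 16 20 24 26 26 27 28 28 27 27 26 24 21 17 13 11]]
[[37 37 37 35 24  9  8 21 34 37 37 35]
 [37 38 38 36 26 10  9 21 34 37 35 35]
 [36 36 37 36 29 11  8 18 34 37 36 36]
 [37 37 37 37 29 12  8 19 34 38 37 36]
 [37 37 37 36 32 19 15 24 34 37 37 37]
 [37 36 36 37 34 29 30 33 36 37 38 37]
 [37 37 37 37 37 39 44 42 38 37 37 37]
 [37 37 37 37 37 40 49 46 38 36 37 36]
 [37 37 37 37 38 39 48 45 38 36 36 37]
 [38 37 38 38 38 39 45 43 38 36 37 37]
 [38 38 37 37 37 38 41 40 37 37 37 37]
 [39 38 38 37 37 36 34 33 33 34 36 37]
 [39 38 38 35 32 31 27 25 26 27 30 32]
 [39 39 35 30 27 25 24 24 24 27 28 27]
 [38 37 32 25 26 27 28 28 30 33 32 26]
 [39 37 29 24 29 32 31 33 33 36 36 29]]
```

Run:
```python
from meas import *
o=ori(np.radians(-4)); X=[.5274,-.2009]
print(proj("scene",X+[.072]),proj("scene",X+[.058]))
ctrl.movel(X+[.205],o,.05); ctrl.hold(.2)
f0=ctrl.read_state()["contact_force"]
r=ctrl.movel(X+[.172],o,.05,contact_N=3); ctrl.hold(.3)
s=ctrl.read_state();p=s["tool_pos"];print(r,s["time"],p,f0,s["contact_force"])
snap("5")
z=zoom(cv2.imread("pics/scene5.png"),220,120,280,190,8)
cv2.imwrite("pics/v5.png",z)
```

```text
[249.26902059 161.72939762] [249.59489751 165.48283803]
False 12.95 [ 0.52750887 -0.20090947  0.1722274 ] [-0.91627951 -1.16028526 -0.85594668] [ 0.08571074  0.13388328 -1.20970241]
```

View pics/v5.png

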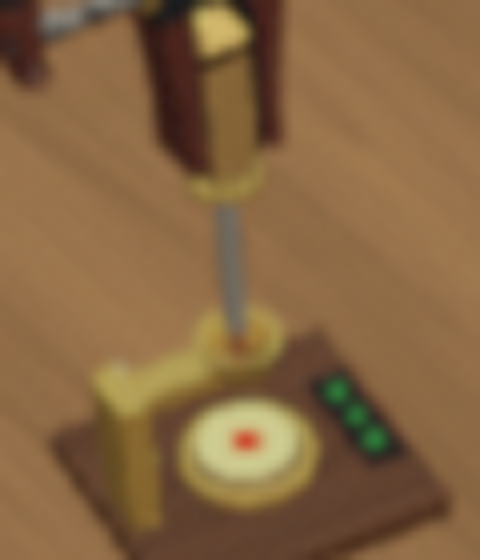

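The tip is inside the eye at (237,345), with the ring spanning 195–283. There is no side load, so I'll go on down to just above the disc.

Run:
```python
from meas import *
o=ori(np.radians(-4)); X=[.5274,-.2009]
r=ctrl.movel(X+[.143],o,.03,contact_N=3); ctrl.hold(.4)
s=ctrl.read_state();print(r,s["time"],s["tool_pos"],s["contact_force"],s["moment"])
for i in range(5): ctrl.hold(.05);print(ctrl.read_state()["contact_force"].round(2))
snap("6")
cv2.imwrite("pics/v6.png",zoom(cv2.imread("pics/scene6.png"),220,130,280,200,8))
```

```text
False 14.5667 [ 0.52743176 -0.20091632  0.1430618 ] [-0.07918296  1.35176453 -0.97114243] [-0.09460632  0.08832531 -0.05223719]
[ 0.03  0.73 -0.88]
[0.02 0.31 0.69]
[-0.24 -0.03 -2.03]
[-0.03 -0.48 -1.03]
[ 0.12 -0.52 -0.18]
```

View pics/v6.png

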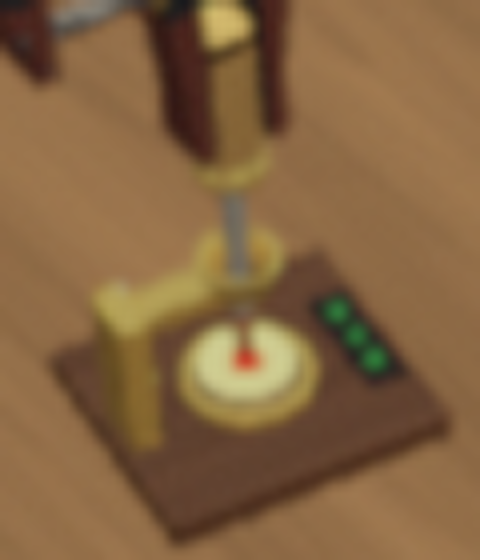

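```bash
cat >> meas.py <<'E'
def favg(n=20,dt=.025):
    a=[]
    for i in range(n): ctrl.hold(dt); s=ctrl.read_state(); a.append(np.r_[s["contact_force"],s["tool_pos"][2]])
    return np.mean(a,0),np.std(a,0)
E
python3 - <<'E'
from meas import *
o=ori(np.radians(-4)); X=[.5274,-.2009]
f0,sd=favg();print(f0,sd)
for z in(.139,.136,.1335,.131):
    ctrl.movel(X+[z],o,.02); ctrl.hold(.2)
    f,sd=favg(16);print(z,(f-f0)[:3].round(2),f[3].round(5),sd.round(2),round(ctrl.read_state()["time"],2))
E
```

```text
[-0.05231639  0.01393484 -0.73737694  0.14299609] [4.42693832e-01 5.10197470e-01 4.89590558e-01 9.86467479e-06]
0.139 [-0.01  0.04 -0.23] 0.13904 [0.37 0.43 0.45 0.  ] 16.37
0.136 [ 0.49 -0.19  0.9 ] 0.13605 [0.41 0.46 0.44 0.  ] 17.27
0.1335 [ 0.78 -0.04  1.77] 0.13355 [0.51 0.35 0.6  0.  ] 18.14
0.131 [0.49 0.12 2.6 ] 0.13104 [0.55 0.48 0.52 0.  ] 19.02
```

Run:
```python
from meas import *
f,sd=favg(30);s=ctrl.read_state();print(f,s["time"],s["tool_pos"],s["gripper_width"],Ro.from_quat(s["eef_rot"]).as_matrix()[:,0].round(4))
p=s["tool_pos"];print("flange pred",(proj("scene",p+[0,0,.002-.031])-[220,130]+.5)*8,"top pred",(proj("scene",p+[0,0,.031])-[220,130]+.5)*8)
snap("7")
cv2.imwrite("pics/v7.png",zoom(cv2.imread("pics/scene7.png"),220,130,280,200,8))
```

```text
[ 0.84851407 -0.15430643  2.01802382  0.131016  ] 19.7667 [ 0.52743717 -0.20089379  0.13099257] 0.017738089693428657 [ 1.e-04 -0.e+00 -1.e+00]
flange pred [232.34158986 191.8736505 ] top pred [220.23280103  52.44083578]
```

View pics/v7.png

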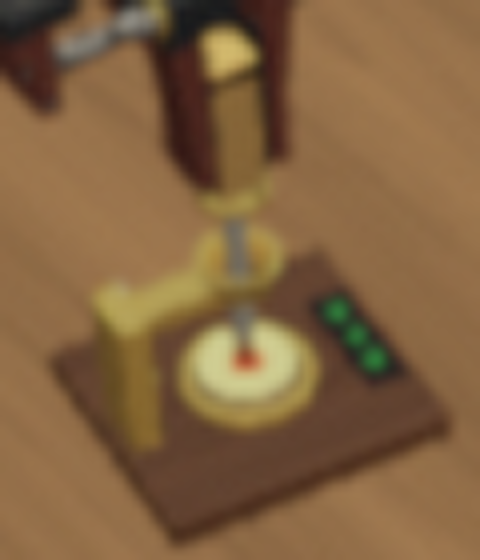

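View pics/scene7.png

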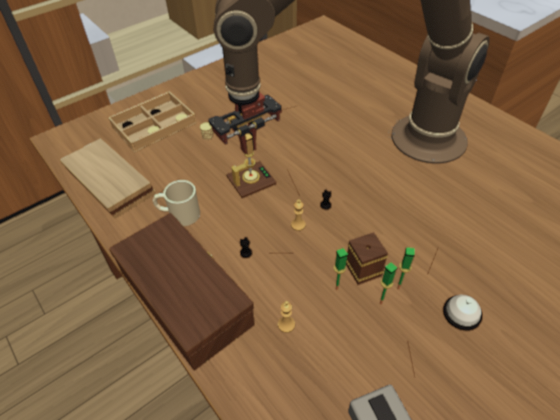

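Run:
```python
from h import *
ctrl.job_done()
```

```text
the job is handed in; nothing more can be done
```

I drew the probe from the stand, passed its rod down through the guide eye, and pressed the tip on the red dot. I handed the job in at about 20 s, with the probe still gripped (40 N set) and pressing.

**Plunger depth:** about 7 mm, roughly half-way. The push began with the TCP about 138 mm above the table, and it was held at 131 mm.

**Push:** 2.6 to 2.75 N above the no-contact reading, with about ±0.5 N of sensor noise, against the 2.8 N expected at 7 mm. The plunger was never near its end stop.

**Final pose:** the tool was vertical to within 0.001. The last picture shows the probe upright through the eye with its tip on the dot, the disc in its nest, and the other pieces where they began.

**Checks that disagreed:**
- **Camera views:** the two views differed by 1.5 to 4 mm in x. I went with the scene view because it agreed with the robot's own tip position to within about a pixel. By that view the dot lies about 1 mm from the tip axis.
- **Side force:** 0.5 to 0.9 N of sideways force in x appeared on contact. It may be tip friction, a light rub on the eye, or noise; I did not find out which.

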